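# Draw the rolling pin out of its decked box and hold it up

### The job

Take the rolling pin out of the wooden storage box through the opening in its top: the pin is longer than the opening, so tilt it and draw it out without forcing it against the wood. Finish still holding the pin still in the air, with all of it at least 6 cm higher than the top of the box and not touching the box. Leave the other things where they stand, the tea light on the box's deck too.

Things in the scene. Friction and masses are not known exactly. Their poses are not given: they have to be found in the camera images.
- store_box: open-topped wooden storage box, fixed to the worktop and partly decked over: outside 150 mm (its x) by 370 mm (its y) by 100 mm high; origin under its centre on the worktop, z up. Walls 10 mm thick, inside 130 by 350 mm, inner floor 8 mm above the worktop. The wide deck is at its +y end, a narrow lip at its -y end
- deck_edge (a point): middle of the fixed deck's free edge, on top (box y = +20 mm, height 100 mm); the deck, 10 mm thick (underside at height 90 mm), runs from here to the box's +y end
- lip_edge (a point): middle of the fixed lip's free edge, on top (box y = -150 mm, height 100 mm); the lip, 10 mm thick, runs from here to the box's -y end
- cradle_a (a point): bottom of the notch, 42 mm above the worktop, of the inner cross cradle below the deck (box y = +55 mm); 12 mm thick along y, as wide as the inside, with horns up to 50 mm high at 14 to 24 mm either side of the middle
- cradle_b (a point): the same on the other, equal cradle, in the opening (box y = -95 mm)
- opening (a point): centre of the opening in the box's top, 100 mm above the worktop; the opening is 130 mm (box x) by 170 mm (box y); axes as the box's
- pin: wooden rolling pin without handles, a plain round rod 280 mm long and 30 mm in diameter, ends slightly rounded, 0.09 to 0.18 kg; origin at its centre, its y axis along its length. Lies along the box's y on the cradles, its axis 57 mm above the worktop, its centre 0 to 25 mm towards +y from the box's centre; its +y end is hidden under the deck
- pin_mid (a point): centre of the rolling pin, axes as the pin's
- pin_near (a point): centre of the pin's end face in the opening (pin y = -140 mm)
- pin_far (a point): centre of the pin's other end face, under the deck (pin y = +140 mm)
- mug_1: white mug with a handle, 87x122x90 mm, origin under its centre
- bowl_1: small white bowl, 115 mm across, 52 mm high, origin under its centre
- glass_1: clear drinking glass, 81 mm across, 91 mm high, origin under its centre
- tin_1: food tin, 76 mm across, 58 mm high, origin under its centre
- canister: round ceramic canister with a wooden lid, 82 mm across, 95 mm high, origin under its centre
- spice_jar: spice jar with a coloured cap, 45 mm across, 106 mm high, origin under its centre
- candle: tea light in a metal cup, 38 mm across, 15 mm high, standing on the box's deck, origin under its centre

How it is judged:
On the way:
1. one end of the pin is out above the box's top while the other end is still under the deck (height (world z) of pin_near above 0.11 m and height (world z) of pin_far below 0.09 m and y of pin_far in the frame of store_box above 0.02 m), for 0.1 s.
At the end, for the whole second after the job is handed in: the fingers grip the pin (over 1 N), both ends' centres are more than 155 mm above the worktop (55 mm above the box's top), it does not touch the box, is still (under 0.05 m/s and 0.3 rad/s), and every bystander is within 3 cm of where it stood (height (world z) of each of pin_near, pin_far above 0.155 m and contact force between pin and the fingers above 1 N and contact force between pin and store_box below 0.2 N and linear speed of pin below 0.05 m/s and angular speed of pin below 0.3 rad/s and distance of each of mug_1, bowl_1, glass_1, tin_1, canister, spice_jar, candle from where it was at the start of the episode below 0.03 m); the arm keeps its last pose, push and grip.
It fails at once if something standing around was knocked or shifted by more than 3 cm (distance of any of mug_1, bowl_1, glass_1, tin_1, canister, spice_jar, candle from where it was at the start of the episode above 0.03 m).
It fails at once if the rolling pin was forced against the box (more than 40 N) (contact force between pin and store_box above 40 N).
It also fails if it takes over 38 s, if anything falls off the work surface, if the arm or the gripper's body presses on something with over 40 N, if the wrist force passes 120 N, or if a joint passes its speed limit or range.

### The arm

A 6-joint arm with a two-finger parallel gripper is mounted at the origin on a cart in front of the work surface, level with it; the furniture and walls round the work are solid. World frame = base frame: x ahead of the robot, y to its left, z up, the work surface at z = 0. Lengths are in m, angles in rad, forces in N, time in s.
With the tool pointing down it reaches from about 0.35 to 0.85 m from the base axis. Payload 8.1 kg.
Tool frame: the origin (TCP) lies at the very end of the fingers, on their centre line; the grasp point (between the pads) lies 19 mm behind it; z points along the fingers, y is the direction in which the jaws open and shut (so a half turn about z gives the same grasp; the last joint's range is limited). The gripper opens to 93 mm and grips with 3 to 60 N. Pads are 15 mm wide; open, the fingers measure 128 mm over their backs; the gripper's body (75 mm by 188 mm) begins 65 mm behind the grasp point.
Start: joints at [1.142, 0.13, 1.488, -0, 1.523, -0.085], TCP at [0.202, 0.565, 0.182] pointing down, gripper open.
Joint ranges: [-2.96, 2.96], [-0.89, 2.26], [0.02, 2.5], [-1.34, 4.48], [0, 2.73], [-2.66, 2.66]. Speed limits (rad/s): [2.39, 2.39, 2.79, 3.14, 3.14, 3.14].

### API

Orientations are given as a rotation vector (axis times angle).
In Python, from plant import robot, vision gives the robot as it stands.
- The arm moves only by the shell command python3 -m creep 'ROWS' [FORCE]. ROWS is JSON, a list of rows, each a list of 7 numbers: the shift along the world's x, y, z in m, then the turn, a rotation vector about the world's x, y, z in degrees, then the closure, from 0 (fully open) to 1 (shut). A call has 1 to 10 rows; each row shifts and turns the commanded pose from where the row before left it; what a row does not reach is not made up. A row lasts 1/12 s, in which the tool goes at most 41.7 mm and 7.16 degrees, less where a joint would pass 70% of its speed; a pose out of reach is approached as far as the arm can. A call is refused whole if a number of a shift passes 0.0417 or a number of a turn 7.16, either way. A call with a gripper value outside its range is refused whole. The fingers move at their own pace and stop on an object; FORCE is the grip in N (left out, the last holds). Time passes only in rows, so rows that do not move let the fingers close. It gives the time, the measured TCP pose, the force and the opening at its end, in the units of the state.
- robot.read_state(): the state, without advancing time (a new reading comes with each control period).
- vision.read_camera(name): name is "scene" or "top" or "wrist"; returns (picture, depth): 384x512x3 uint8, red, green, blue; 384x512 float32, m along the optical axis (not along the pixel's ray), 0 where there is no reading.
- vision.get_calibration(name): a dict with "fx", "fy", "cx", "cy" (pixels), "dist_coeffs" ([k1, k2, p1, p2, k3] as OpenCV has them; the pictures are not rectified), "R" (3x3) and "t" (3): a world point X has camera coordinates R X + t; the wrist camera has in their place "T_tool_cam" (4x4, takes a point from camera to tool coordinates, whose origin is the TCP and whose axes are the flange's). Camera axes: x right, y down, z forward; pixel columns grow to the right and rows downward; lengths in m; the calibration is good to about 2 mm. A picture is of the moment at which its call begins: read the wrist's pose just before it. get_calibration takes no time and is no camera call.
- robot.close_job(): hands the job in, once; it reports no verdict.
The state is a dict: "t": time; "q": joint angles; "dq": joint speeds; "joint_torque": joint torques, N m; "tool_pos": TCP position; "orientation": TCP orientation; "force": force on the tool from outside, world axes, zero at the start; "wrist_torque": the same for the moment, N m; "opening": finger opening in m.
Only numpy, scipy, OpenCV 4.12 (cv2) and the standard library are available. Lean on these libraries where they do the work, as an engineer would, in place of code of your own. Each camera call takes 0.05 s, during which the arm holds its last target. There are 200 camera calls.

## Working session

There is one attempt and no reset: what is moved stays moved. The work goes in short steps, Python scripts to look and compute and a shell command to move; the robot and the scene stay as the last step left them, time stands still between calls to the robot, and variables do not carry over. Pictures are saved under pics/ and viewed, on a budget of 10 in all, crops included, one or two more only if the job needs it, and the job is handed in when it is done.

```bash
ls; mkdir -p pics; python3 - <<'E'
from plant import robot, vision
import cv2, numpy as np
s=robot.read_state(); print({k:np.round(v,3).tolist() for k,v in s.items()})
for n in ("top","scene"):
    p,d=vision.read_camera(n); cv2.imwrite(f"pics/{n}0.png",p[:,:,::-1]); np.save(f"pics/{n}0.npy",d)
    print(n,{k:np.round(v,3).tolist() for k,v in vision.get_calibration(n).items()})
print(vision.get_calibration("wrist"))
a=cv2.imread("pics/top0.png"); cv2.imwrite("pics/top0b.png",cv2.resize(a,(800,600)))
E
```

```text
pics
{'t': 0.0, 'q': [1.142, 0.131, 1.489, -0.0, 1.523, -0.085], 'dq': [-0.001, -0.001, -0.0, 0.001, -0.001, 0.0], 'joint_torque': [0.002, -55.985, -49.175, 0.077, 0.035, -0.0], 'tool_pos': [0.202, 0.564, 0.181], 'orientation': [-0.537, -3.095, 0.003], 'force': [-0.265, 0.061, -0.194], 'wrist_torque': [0.021, 0.01, 0.0], 'opening': 0.093}
top {'fx': 435.45, 'fy': 435.45, 'cx': 248.827, 'cy': 184.459, 'dist_coeffs': [0.008, 0.0, 0.0, 0.0, 0.0], 'R': [[0.006, -1.0, -0.018], [-0.99, -0.003, -0.142], [0.142, 0.019, -0.99]], 't': [0.018, 0.532, 1.474]}
scene {'fx': 376.985, 'fy': 376.985, 'cx': 245.957, 'cy': 186.302, 'dist_coeffs': [-0.111, 0.0, 0.0, 0.0, 0.0], 'R': [[0.491, -0.871, -0.019], [-0.671, -0.365, -0.646], [0.556, 0.33, -0.763]], 't': [-0.259, 0.416, 1.299]}
{'fx': 290.3601359888274, 'fy': 290.3601359888274, 'cx': 257.86135495240364, 'cy': 191.7280269770272, 'dist_coeffs': array([0.00550562, 0.        , 0.        , 0.        , 0.        ]), 'T_tool_cam': array([[ 3.37989216e-04, -9.59402231e-01, -2.82041211e-01,
         7.78241587e-02],
       [ 9.99999449e-01,  4.38556632e-05,  1.04918642e-03,
        -9.64992084e-04],
       [-9.94222689e-04, -2.82041410e-01,  9.59401717e-01,
        -2.03075368e-01],
       [ 0.00000000e+00,  0.00000000e+00,  0.00000000e+00,
         1.00000000e+00]])}
```

View pics/top0b.png

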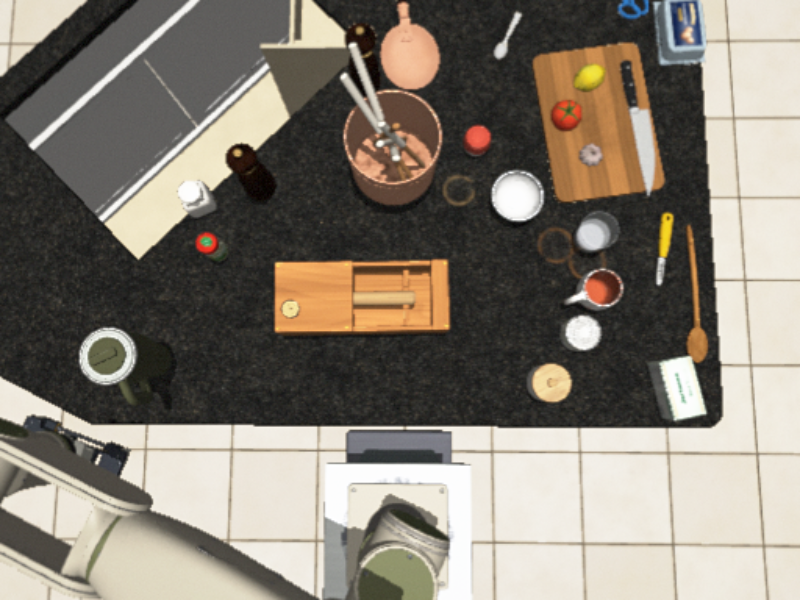

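View pics/scene0.png

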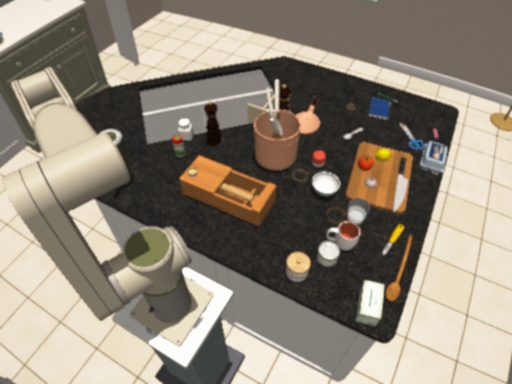

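The top view shows the box with its deck on the left (world +y, corners at about (275,262)–(450,333)). The pin's near end is at about (414,298) and the candle is on the deck at (290,309). I'll enlarge the box.

```bash
python3 - <<'E'
import cv2
a=cv2.imread("pics/top0.png")[155:225,165:298]; cv2.imwrite("pics/crop1.png",cv2.resize(a,None,fx=6,fy=6,interpolation=cv2.INTER_CUBIC))
E
```

```text
(no output)
```

View pics/crop1.png

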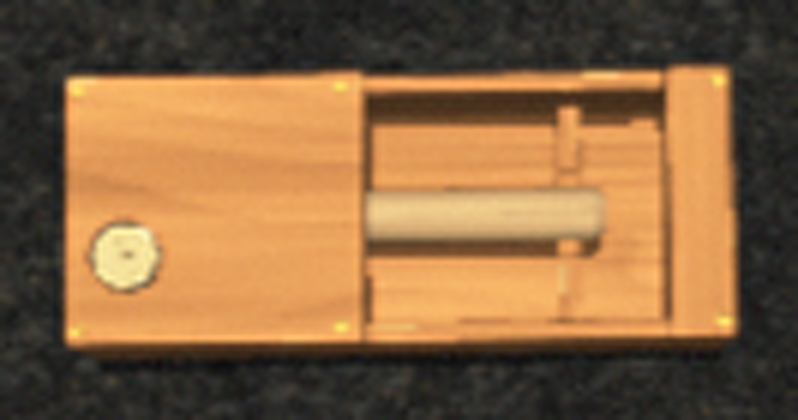

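The crop shows the box-top corners at (66,77), (66,342), (730,67) and (737,333). The deck edge is at x≈363, the lip edge at x≈666, and the pin spans from (368,215) to its end at (604,214).

```bash
cat > h.py <<'E'
import cv2, numpy as np
from plant import robot, vision
def ray(name,uv,z):
    c=vision.get_calibration(name); K=np.array([[c['fx'],0,c['cx']],[0,c['fy'],c['cy']],[0,0,1]])
    p=cv2.undistortPoints(np.array([[uv]],float),K,np.array(c['dist_coeffs']))[0,0]
    R=np.array(c['R']);t=np.array(c['t']); o=-R.T@t; d=R.T@np.array([p[0],p[1],1])
    return o+d*(z-o[2])/d[2]
E
python3 - <<'E'
from h import *
D=np.load("pics/top0.npy")
pt=lambda x,y:(165+(x+.5)/6-.5,155+(y+.5)/6-.5)
C={k:ray("top",pt(*v),.1) for k,v in dict(TL=(66,77),BL=(66,342),TR=(730,67),BR=(737,333),DE1=(362,74),DE2=(366,340),LE1=(665,68),LE2=(667,330)).items()}
for k,v in C.items(): print(k,v.round(4))
P1=ray("top",pt(604,213),.06);P2=ray("top",pt(368,215),.072);print("pin",P1.round(4),P2.round(4))
ax=(C['TL']+C['BL']-C['TR']-C['BR'])/2
print("len",np.linalg.norm(ax),"yaw of box y vs world y deg",np.degrees(np.arctan2(-ax[0],ax[1])),"wid",np.linalg.norm(C['TL']-C['BL']),"centre",sum(C[k] for k in('TL','BL','TR','BR'))/4)
# fit from depth cloud
c=vision.get_calibration("top");R=np.array(c['R']);t=np.array(c['t'])
v,u=np.mgrid[150:230,160:300];z=D[150:230,160:300]
X=np.stack([(u-c['cx'])/c['fx']*z,(v-c['cy'])/c['fy']*z,z],-1).reshape(-1,3)
W=(X-t)@R
m=(abs(W[:,2]-.1)<.008);r=cv2.minAreaRect(W[m,:2].astype(np.float32)); print("rect",r, "z",np.median(W[m,2]))
w=W[(abs(W[:,2]-.072)<.006)]; print("pin top",w.min(0).round(3),w.max(0).round(3),np.median(w,0).round(4),len(w))
E
```

```text
TL [0.5796 0.2652 0.1   ]
BL [0.4311 0.2608 0.1   ]
TR [ 0.5862 -0.1059  0.1   ]
BR [ 0.4376 -0.1088  0.1   ]
DE1 [0.5817 0.0994 0.1   ]
DE2 [0.4329 0.0952 0.1   ]
LE1 [ 0.5855 -0.0697  0.1   ]
LE2 [ 0.4391 -0.0704  0.1   ]
pin [ 0.5091 -0.0365  0.06  ] [0.5059 0.097  0.072 ]
len 0.3704510501233665 yaw of box y vs world y deg 1.0194183369126988 wid 0.14855246797525853 centre [0.50862198 0.07782202 0.1       ]
rect ((0.5078036785125732, 0.07846624404191971), (0.15028519928455353, 0.3684152364730835), 1.280608892440796) z 0.10052422767904495
pin top [ 0.429 -0.106  0.066] [0.577 0.255 0.078] [0.5074 0.0391 0.0711] 319
```

```bash
python3 - <<'E'
from h import *
D=np.load("pics/top0.npy");c=vision.get_calibration("top");R=np.array(c['R']);t=np.array(c['t'])
v,u=np.mgrid[0:384,0:512]
X=np.stack([(u-c['cx'])/c['fx']*D,(v-c['cy'])/c['fy']*D,D],-1).reshape(-1,3); W=((X-t)@R).reshape(384,512,3)
for p in [(70,227),(45,290),(132,156),(186,198)]: print(p,W[p[1],p[0]].round(3))
E
python3 -m creep '[[0.015,-0.028,0.005,0,0,-4],[0,0,0,0,0,0]]' 2>&1 | tail -1
python3 -m creep '[[0.018,-0.0295,0.003,0,0,-4,0.4],[0.018,-0.0295,0.003,0,0,-4,0.4],[0.018,-0.0295,0,0,0,-4,0.4],[0.018,-0.0295,0,0,0,-4,0.4],[0.018,-0.0295,0,0,0,-4,0.4],[0.018,-0.0295,0,0,0,-4,0.4],[0.018,-0.0295,0,0,0,-4,0.4],[0.018,-0.0295,0,0,0,-4,0.4]]' 40
```

```text
(70, 227) [0.372 0.541 0.259]
(45, 290) [0.221 0.454 0.569]
(132, 156) [0.616 0.411 0.111]
(186, 198) [0.475 0.226 0.11 ]
$[0]: bad value
t: 0.77
tool_pos: [0.3465, 0.3272, 0.1872]
orientation: [-1.374, -2.825, 0.001]
force: [1.0, -0.1, -0.3]
opening: 0.0562
```

```bash
python3 -m creep '[[0.018,-0.0295,0,0,0,-4.1,0.4],[0.018,-0.0295,0,0,0,-4.1,0.4],[0.018,-0.0295,0,0,0,-4.1,0.4],[0.018,-0.0295,0,0,0,-4.1,0.4],[0.018,-0.0295,0,0,0,-4.1,0.4],[0.018,-0.0295,0,0,0,-4.1,0.4],[0.018,-0.0295,0,0,0,-4.1,0.4],[0.018,-0.0295,0,0,0,-4.1,0.4],[0.018,-0.029,0,0,0,-4.1,0.4],[0,0,0,0,0,0,0.4]]'
python3 - <<'E'
from h import *
from scipy.spatial.transform import Rotation as Ro
s=robot.read_state(); print(np.round(s['tool_pos'],4), Ro.from_rotvec(s['orientation']).as_matrix().round(4).tolist(),s['q'],s['opening'])
p,d=vision.read_camera("wrist"); cv2.imwrite("pics/w1.png",p[:,:,::-1]); np.save("pics/w1.npy",d)
E
```

```text
t: 1.6
tool_pos: [0.5101, 0.0589, 0.1869]
orientation: [2.203, 2.238, -0.002]
force: [-0.3, 0.3, 0.4]
opening: 0.0554
[0.5101 0.0589 0.1869] [[-0.0157, 0.9999, 0.0], [0.9999, 0.0157, -0.0021], [-0.0021, -0.0, -1.0]] [ 1.68542167e-02 -1.07290383e-01  1.71793274e+00 -2.13917873e-03
  1.53097578e+00  1.21990674e-03] 0.0553863414770523
```

View pics/w1.png

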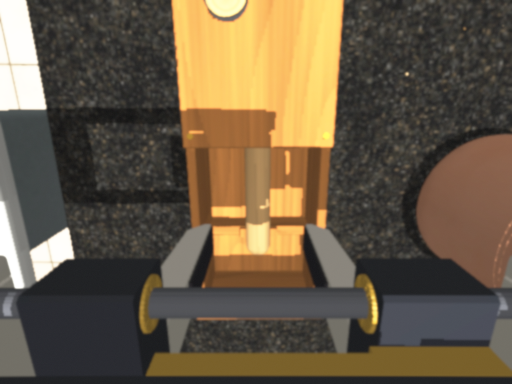

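The wrist view shows the deck edge at row 147 (x 184–333). The pin runs from (258,150) to its near end at about (258,254), centred between the fingers.

```bash
cat >> h.py <<'E'
def wray(uv,z,pos,rotvec):
    from scipy.spatial.transform import Rotation as Ro
    c=vision.get_calibration("wrist"); K=np.array([[c['fx'],0,c['cx']],[0,c['fy'],c['cy']],[0,0,1]])
    p=cv2.undistortPoints(np.array([[uv]],float),K,np.array(c['dist_coeffs']))[0,0]
    T=np.array(c['T_tool_cam']); R=Ro.from_rotvec(rotvec).as_matrix()
    o=R@T[:3,3]+pos; d=R@T[:3,:3]@np.array([p[0],p[1],1]); return o+d*(z-o[2])/d[2]
E
python3 - <<'E'
from h import *
s=robot.read_state()
for n,uv,z in [("deckL",(184,147),.1),("deckR",(333,147),.1),("pinend",(258,254),.06),("pinaxis",(257.5,160),.072),("lipedge",(257,291),.1),("crad",(225,222),.05)]:
    print(n,wray(uv,z,np.array(s['tool_pos']),s['orientation']).round(4))
E
```

```text
deckL [0.435  0.0985 0.1   ]
deckR [0.5832 0.1015 0.1   ]
pinend [ 0.5114 -0.0401  0.06  ]
pinaxis [0.5084 0.0819 0.072 ]
lipedge [ 0.5108 -0.066   0.1   ]
crad [ 0.4691 -0.0016  0.05  ]
```

```bash
python3 -m creep '[[-0.001,0.004,-0.025,0,0,0,0.4],[0,0,-0.025,0,0,0,0.4],[0,0,-0.025,0,0,0,0.4],[0,0,-0.02,0,0,0,0.4],[0,0,-0.02,0,0,0,0.4],[0,0,-0.015,0,0,0,0.4],[0,0,-0.01,0,0,0,0.4],[0,0,-0.009,0,0,0,0.4],[0,0,0,0,0,0,0.4],[0,0,0,0,0,0,0.4]]'
python3 -m creep '[[0,0,0,0,0,0,0.6],[0,0,0,0,0,0,0.7],[0,0,0,0,0,0,0.8],[0,0,0,0,0,0,0.9],[0,0,0,0,0,0,1],[0,0,0,0,0,0,1]]' 50
```

```text
t: 2.48
tool_pos: [0.5071, 0.0682, 0.0386]
orientation: [-2.193, -2.249, 0.0]
force: [0.2, -0.0, -0.0]
opening: 0.0557
t: 2.98
tool_pos: [0.5074, 0.0679, 0.0388]
orientation: [2.194, 2.248, 0.0]
force: [-0.6, -0.5, 0.2]
opening: 0.0204
```

```bash
python3 - <<'E'
from h import *
s=robot.read_state();print(s['opening'],s['force'],s['tool_pos'])
p,d=vision.read_camera("wrist"); q,_=vision.read_camera("top")
a=cv2.resize(q[160:225,200:300],(600,390),interpolation=cv2.INTER_CUBIC)
b=cv2.resize(p[60:330,110:400],None,fx=.72,fy=.72) if 0 else cv2.resize(p[100:330,110:400],(265,210))
im=np.zeros((600,600,3),np.uint8); im[:390]=a; im[390:600,:265]=b
cv2.imwrite("pics/g1.png",im[:,:,::-1]); print(robot.read_state()['opening'])
E
```

```text
0.02036809975138627 [-0.55689443 -0.46965735  0.22196705] [0.50739501 0.06786638 0.03878081]
0.012905301271576025
```

View pics/g1.png

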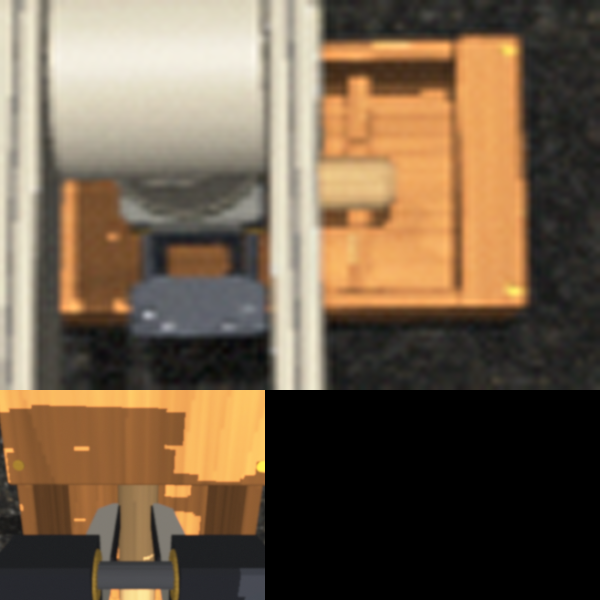

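```bash
python3 -m creep '[[0,0,0,0,0,0,1],[0,0,0,0,0,0,1],[0,0,0,0,0,0,1]]'
python3 - <<'E'
from h import *
p,d=vision.read_camera("wrist")
im=cv2.resize(p[130:330,160:360],(600,600),interpolation=cv2.INTER_CUBIC)
cv2.imwrite("pics/g2.png",im[:,:,::-1]); print(robot.read_state()['opening'])
E
```

```text
t: 3.33
tool_pos: [0.5072, 0.0679, 0.0385]
orientation: [-2.194, -2.248, 0.0]
force: [-0.7, 0.0, -0.1]
opening: 0.0006
0.00040499188464661405
```

View pics/g2.png

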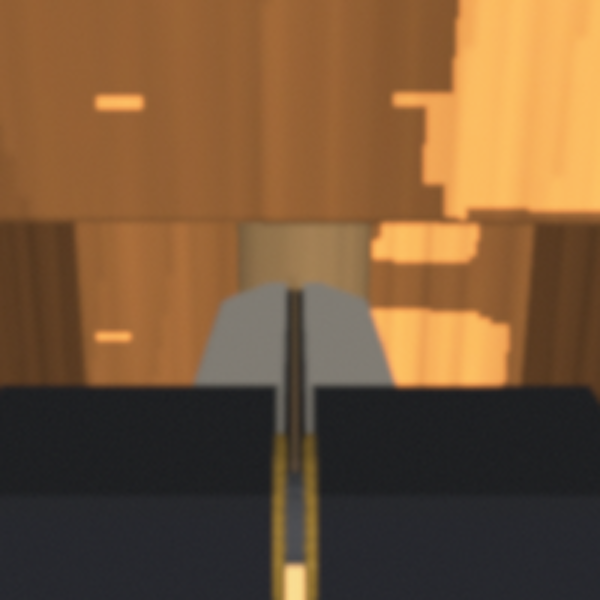

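```bash
python3 - <<'E'
from h import *
from scipy.spatial.transform import Rotation as Ro
s=robot.read_state(); p,d=vision.read_camera("wrist"); c=vision.get_calibration("wrist")
T=np.array(c['T_tool_cam']);R=Ro.from_rotvec(s['orientation']).as_matrix()
def W(u,v):
    z=d[v,u]; X=np.array([(u-c['cx'])/c['fx']*z,(v-c['cy'])/c['fy']*z,z]); return (R@(T[:3,:3]@X+T[:3,3])+s['tool_pos']).round(4),z
for u,v in [(262,210),(262,217),(250,228),(250,235),(245,240),(200,180),(300,190),(215,215),(230,190)]: print(u,v,*W(u,v))
x=np.linalg.inv(T)@[0,0,0,1]; print("tcp px",c['fx']*x[0]/x[2]+c['cx'],c['fy']*x[1]/x[2]+c['cy'],x)
E
```

```text
262 210 [0.5098 0.0837 0.0714] 0.18066145
262 217 [0.51   0.0788 0.0708] 0.18257615
250 228 [0.5028 0.0761 0.0823] 0.17232586
250 235 [0.503  0.0763 0.0925] 0.16240898
245 240 [0.5005 0.0758 0.0979] 0.15735531
200 180 [0.4777 0.1094 0.1005] 0.14534347
300 190 [0.5283 0.1049 0.0986] 0.1487679
215 215 [0.4712 0.0552 0.0081] 0.2491558
230 190 [0.4926 0.1045 0.1003] 0.14698237
tcp px 257.24141977468764 214.76628844157656 [-4.62581877e-04  1.71906396e-02  2.16660292e-01  1.00000000e+00]
```

The fingers shut fully while still above the pin: they appear to end about 38 mm short of the reported TCP. I'll measure the real finger and body geometry from the depth image before going on.

```bash
python3 - <<'E'
from h import *
c=vision.get_calibration("wrist");T=np.array(c['T_tool_cam'])
def prof(d,cols,rows):
    for u in cols:
        for v in rows:
            z=d[v,u]; X=np.array([(u-c['cx'])/c['fx']*z,(v-c['cy'])/c['fy']*z,z]); print(u,v,(T[:3,:3]@X+T[:3,3]).round(3),end=' | ')
        print()
print("w1 open .055: tool coords"); prof(np.load("pics/w1.npy"),[196,204,209,100],range(216,300,8))
_,d=vision.read_camera("wrist"); np.save("pics/w3.npy",d)
print("now"); prof(d,[230,240,250,200,310],list(range(214,232,2))+list(range(232,320,10)))
E
```

```text
w1 open .055: tool coords
196 216 [-0.039 -0.068  0.098] | 196 224 [-0.048 -0.069  0.098] | 196 232 [ 0.008 -0.035 -0.049] | 196 240 [ 0.008 -0.033 -0.06 ] | 196 248 [ 0.008 -0.031 -0.069] | 196 256 [ 0.008 -0.029 -0.077] | 196 264 [ 0.007 -0.029 -0.082] | 196 272 [ 0.006 -0.028 -0.087] | 196 280 [ 0.002 -0.028 -0.088] | 196 288 [ 0.03  -0.016 -0.135] | 196 296 [ 0.029 -0.016 -0.137] | 
204 216 [-0.049 -0.065  0.125] | 204 224 [ 0.008 -0.033 -0.037] | 204 232 [ 0.008 -0.031 -0.049] | 204 240 [ 0.008 -0.029 -0.058] | 204 248 [ 0.007 -0.028 -0.066] | 204 256 [ 0.003 -0.028 -0.067] | 204 264 [-0.001 -0.028 -0.069] | 204 272 [-0.005 -0.028 -0.07 ] | 204 280 [-0.123 -0.064  0.102] | 204 288 [ 0.029 -0.015 -0.133] | 204 296 [ 0.03  -0.014 -0.138] | 
209 216 [-0.063 -0.065  0.16 ] | 209 224 [ 0.009 -0.029 -0.039] | 209 232 [ 0.007 -0.028 -0.047] | 209 240 [ 0.004 -0.027 -0.052] | 209 248 [-0.    -0.028 -0.052] | 209 256 [-0.005 -0.028 -0.053] | 209 264 [-0.123 -0.064  0.14 ] | 209 272 [-0.134 -0.065  0.138] | 209 280 [-0.144 -0.064  0.134] | 209 288 [ 0.029 -0.013 -0.134] | 209 296 [ 0.03  
[... 2659 characters left out ...]
139] | 200 292 [ 0.034 -0.014 -0.142] | 200 302 [ 0.034 -0.013 -0.145] | 200 312 [ 0.03  -0.013 -0.145] | 
310 214 [-0.011  0.045  0.031] | 310 216 [-0.013  0.045  0.03 ] | 310 218 [-0.015  0.046  0.032] | 310 220 [-0.017  0.046  0.031] | 310 222 [-0.019  0.046  0.031] | 310 224 [-0.02   0.046  0.031] | 310 226 [-0.023  0.046  0.032] | 310 228 [-0.024  0.046  0.03 ] | 310 230 [-0.025  0.046  0.029] | 310 232 [-0.028  0.046  0.031] | 310 242 [-0.038  0.047  0.032] | 310 252 [-0.047  0.047  0.03 ] | 310 262 [ 0.035  0.015 -0.129] | 310 272 [ 0.035  0.014 -0.134] | 310 282 [ 0.035  0.014 -0.139] | 310 292 [ 0.034  0.013 -0.142] | 310 302 [ 0.034  0.013 -0.146] | 310 312 [ 0.031  0.013 -0.145] |
```

The depth image confirms it: the finger ends sit about 37 mm behind the reported TCP (fingertips at z≈0.076, just above the pin's top at 0.071). The body is set back by a similar amount. I'll treat the real grasp point as about 56 mm above the reported TCP, reopen and go down 37 mm.

```bash
python3 -m creep '[[0.001,0,0,0,0,0,0.4],[0.001,0,0,0,0,0,0.4],[0,0,0,0,0,0,0.4],[0,0,0,0,0,0,0.4],[0,0,0,0,0,0,0.4],[0,0,0,0,0,0,0.4],[0,0,0,0,0,0,0.4],[0,0,0,0,0,0,0.4]]'
python3 -m creep '[[0,0,-0.008,0,0,0,0.4],[0,0,-0.008,0,0,0,0.4],[0,0,-0.008,0,0,0,0.4],[0,0,-0.007,0,0,0,0.4],[0,0,-0.006,0,0,0,0.4],[0,0,0,0,0,0,0.4],[0,0,0,0,0,0,0.4]]'
```

```text
t: 4.15
tool_pos: [0.5092, 0.0679, 0.0385]
orientation: [-2.194, -2.249, 0.0]
force: [-0.2, -0.3, 0.2]
opening: 0.0492
t: 4.73
tool_pos: [0.5086, 0.0679, 0.0008]
orientation: [-2.193, -2.248, 0.002]
force: [0.3, 0.2, 0.7]
opening: 0.056
```

```bash
python3 -m creep '[[0,0,0,0,0,0,0.7],[0,0,0,0,0,0,1],[0,0,0,0,0,0,1],[0,0,0,0,0,0,1],[0,0,0,0,0,0,1],[0,0,0,0,0,0,1],[0,0,0,0,0,0,1]]' 50
```

```text
t: 5.32
tool_pos: [0.5096, 0.0679, 0.0019]
orientation: [2.194, 2.248, 0.001]
force: [0.2, -0.4, 1.8]
opening: 0.0286
```

```bash
cat > clr.py <<'E'
import numpy as np
# obstacles in box (s,z) mm: rectangles
OB=[(20,185,90,100),(49,61,0,42),(-101,-89,0,42),(-185,-150,90,100),(-185,-175,0,100),(175,185,0,100),(-185,185,-10,8)]
A,B,r=106,174,15
def clr(th,gs,gz):
    a=np.radians(th); d=np.array([np.cos(a),-np.sin(a)]); n=np.array([np.sin(a),np.cos(a)])
    m=1e9
    for s0,s1,z0,z1 in OB:
        S=np.concatenate([np.linspace(s0,s1,60)]*2+[np.full(30,s0),np.full(30,s1)]); Z=np.concatenate([np.full(60,z0),np.full(60,z1)]+[np.linspace(z0,z1,30)]*2)
        P=np.stack([S-gs,Z-gz],1); x=P@d; y=np.abs(P@n)-r; e=np.maximum(-A-x,x-B)
        sd=np.where((e>0)&(y>0),np.hypot(e,y),np.maximum(e,y)); m=min(m,sd.min())
    return m
if __name__=="__main__":
    for gs in range(-10,-191,-15):
        print(gs,[(th,*max((round(clr(th,gs,z),1),z,) for z in np.arange(50,190,1))) for th in (4,8,12,15,18,21,25,30)])
E
python3 clr.py
```

```text
-10 [(4, np.float64(61.9), np.int64(189)), (8, np.float64(49.9), np.int64(189)), (12, np.float64(38.2), np.int64(189)), (15, np.float64(29.5), np.int64(189)), (18, np.float64(21.0), np.int64(189)), (21, np.float64(12.7), np.int64(189)), (25, np.float64(2.2), np.int64(189)), (30, np.float64(-6.9), np.int64(98))]
-25 [(4, np.float64(61.9), np.int64(189)), (8, np.float64(49.9), np.int64(189)), (12, np.float64(38.2), np.int64(189)), (15, np.float64(29.5), np.int64(189)), (18, np.float64(21.0), np.int64(189)), (21, np.float64(12.6), np.int64(189)), (25, np.float64(1.9), np.int64(189)), (30, np.float64(-4.6), np.int64(104))]
-40 [(4, np.float64(61.9), np.int64(189)), (8, np.float64(49.9), np.int64(189)), (12, np.float64(38.2), np.int64(189)), (15, np.float64(29.5), np.int64(189)), (18, np.float64(21.0), np.int64(189)), (21, np.float64(12.7), np.int64(189)), (25, np.float64(2.1), np.int64(189)), (30, np.float64(-4.9), np.int64(113))]
-55 [(4, np.float64(61.9), np.int64(189)), (8, np.float64(49.9), np.int64(189)), (12, np.float64(38.2), np.int64(189)), (15, np.float64(29.5), np.int64(189)), 
[... 2291 characters left out ...]
loat64(26.7), np.int64(189)), (30, np.float64(26.4), np.int64(189))]
-175 [(4, np.float64(65.9), np.int64(189)), (8, np.float64(55.7), np.int64(189)), (12, np.float64(47.3), np.int64(189)), (15, np.float64(42.6), np.int64(189)), (18, np.float64(40.1), np.int64(189)), (21, np.float64(39.9), np.int64(189)), (25, np.float64(40.3), np.int64(189)), (30, np.float64(39.7), np.int64(189))]
-190 [(4, np.float64(71.0), np.int64(189)), (8, np.float64(63.8), np.int64(189)), (12, np.float64(57.4), np.int64(189)), (15, np.float64(54.5), np.int64(189)), (18, np.float64(53.4), np.int64(189)), (21, np.float64(53.8), np.int64(189)), (25, np.float64(48.8), np.int64(189)), (30, np.float64(42.1), np.int64(189))]
```

```bash
python3 - <<'E'
from clr import *
for gs in (-10,-15,-20,-30,-40,-55,-70,-85,-100,-115,-130,-145,-155):
    o=[]
    for th in (4,8,12,14,16,18,21,25):
        t=np.tan(np.radians(th)); f=lambda z: z-t*(20-gs)<90-5 or 0
        c,z=max((round(float(clr(th,gs,z)),1),float(z)) for z in np.arange(50,160,.5) if z-t*(20-gs)<85)
        o.append((th,c,z))
    print(gs,*o)
E
```

```text
-10 (4, 7.5, 69.5) (8, 5.8, 73.0) (12, 4.0, 77.0) (14, 3.2, 78.5) (16, 2.4, 80.5) (18, 1.4, 82.5) (21, -0.0, 85.5) (25, -2.4, 90.0)
-15 (4, 7.4, 70.0) (8, 5.7, 74.0) (12, 4.0, 78.0) (14, 3.2, 80.0) (16, 2.3, 82.0) (18, 1.5, 84.0) (21, -0.1, 87.5) (25, -2.2, 92.0)
-20 (4, 7.3, 70.0) (8, 5.9, 74.5) (12, 4.1, 79.0) (14, 3.2, 81.0) (16, 2.3, 83.5) (18, 1.3, 85.5) (21, -0.1, 89.0) (25, -2.1, 94.0)
-30 (4, 7.4, 71.0) (8, 5.8, 76.0) (12, 4.2, 81.0) (14, 3.3, 83.5) (16, 2.2, 86.0) (18, 1.4, 89.0) (21, 0.0, 93.0) (25, -2.0, 99.0)
-40 (4, 5.2, 69.5) (8, 4.8, 76.5) (12, 3.2, 84.0) (14, 3.3, 86.0) (16, 2.3, 89.0) (18, 1.3, 92.0) (21, -0.0, 97.0) (25, -1.9, 103.5)
-55 (4, 1.2, 66.5) (8, -6.3, 67.5) (12, -2.3, 93.0) (14, 0.7, 92.5) (16, 2.3, 93.5) (18, 1.5, 97.0) (21, -0.1, 102.5) (25, -1.9, 110.5)
-70 (4, -1.5, 69.0) (8, -7.2, 68.5) (12, -2.3, 96.0) (14, 0.5, 96.5) (16, 2.2, 97.5) (18, 1.4, 102.0) (21, -0.0, 108.5) (25, -1.9, 117.5)
-85 (4, -13.3, 61.0) (8, -8.3, 98.0) (12, -2.5, 99.5) (14, 0.7, 100.0) (16, 2.4, 102.0) (18, 1.3, 107.0) (21, -0.1, 114.0) (25, -1.9, 124.5)
-100 (4, -13.6, 72.0) (8, -8.2, 100.0) (12, -2.3, 102.5) (14, 0.5, 103.5) (16, 2.2, 106.5) (18, 1.5, 111.5) (21, 0.6, 119.0) (25, -0.1, 129.5)
-115 (4, -13.6, 76.5) (8, -8.1, 102.0) (12, -2.3, 105.5) (14, 0.7, 107.5) (16, 3.5, 109.5) (18, 4.4, 113.5) (21, 6.5, 118.5) (25, 9.9, 125.5)
-130 (4, -13.6, 81.0) (8, -8.3, 104.0) (12, -2.4, 109.0) (14, 0.5, 111.0) (16, 3.5, 113.5) (18, 6.4, 116.0) (21, 10.7, 120.0) (25, 16.2, 125.5)
-145 (4, -13.6, 85.5) (8, -8.3, 108.0) (12, -2.2, 112.0) (14, 0.7, 115.0) (16, 3.6, 118.0) (18, 6.5, 121.0) (21, 10.6, 125.5) (25, 16.2, 132.5)
-155 (4, -13.6, 65.5) (8, -6.3, 109.5) (12, 1.7, 122.0) (14, 2.7, 128.5) (16, 4.1, 121.5) (18, 6.8, 124.5) (21, 11.0, 130.0) (25, 16.6, 137.5)
```

```bash
python3 -m creep '[[0,0,0.006,0,0,0,1],[0,-0.0016,0.0033,-2,0,0,1],[0,-0.0018,0.0033,-2,0,0,1],[0,-0.0022,0.002,-2,0,0,1],[0,-0.0022,0.0019,-2,0,0,1],[0,0,0,0,0,0,1],[0,0,0,0,0,0,1]]'
python3 -m creep '[[0,-0.0022,0.0025,-2,0,0,1],[0,-0.0022,0.0025,-2,0,0,1],[0,-0.004,0.0028,-2,0,0,1],[0,-0.004,0.0029,-2,0,0,1],[0,0,0,0,0,0,1],[0,0,0,0,0,0,1]]'
python3 - <<'E'
from h import *
from scipy.spatial.transform import Rotation as Ro
s=robot.read_state(); R=Ro.from_rotvec(s['orientation']).as_matrix(); u=-R[:,2]; G=np.array(s['tool_pos'])+.056*u
print("u",u.round(4),"tilt",np.degrees(np.arctan2(u[1],u[2])),"G",G.round(4),s['wrist_torque'],s['q'])
p,d=vision.read_camera("wrist");np.save("pics/w4.npy",d)
q,_=vision.read_camera("scene")
im=np.zeros((384+0,800,3),np.uint8); im[:,:400]=cv2.resize(p,(400,384)); im[:,400:]=cv2.resize(q[140:235,165:285],(400,384),interpolation=cv2.INTER_CUBIC)
cv2.imwrite("pics/t1.png",im[:,:,::-1])
E
```

```text
t: 5.9
tool_pos: [0.5091, 0.0607, 0.018]
orientation: [2.123, 2.178, -0.152]
force: [-0.4, 0.8, -1.3]
opening: 0.0288
t: 6.4
tool_pos: [0.509, 0.048, 0.0284]
orientation: [2.048, 2.1, -0.294]
force: [-0.1, -0.6, -1.2]
opening: 0.0288
u [6.000e-04 2.740e-01 9.617e-01] tilt 15.904861783267165 G [0.509  0.0634 0.0823] [0.14325495 0.03374223 0.03553617] [ 0.2113384   0.10426877  1.83760172 -0.28406579  1.27173031  0.28035588]
```

View pics/t1.png

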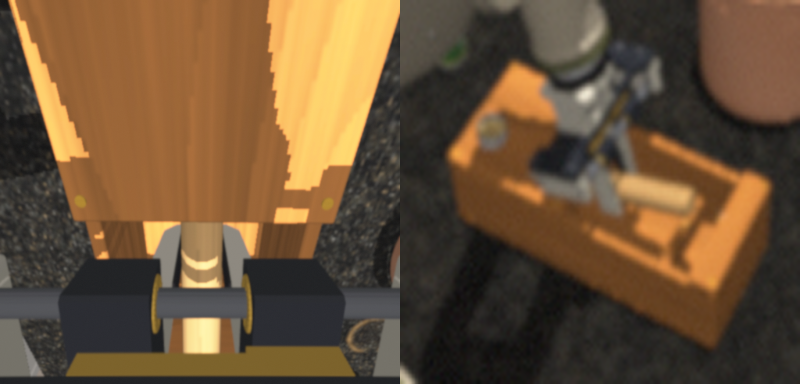

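The pin is held and tilted (wrist view: pin at x≈200 of 400 between the pads; scene view: near end raised at (690,195)). Next I check from depth that it has not rotated in the grip.

```bash
python3 - <<'E'
from h import *
c=vision.get_calibration("wrist");T=np.array(c['T_tool_cam']);d=np.load("pics/w4.npy")
P=[]
for v in list(range(224,290,4))+list(range(318,350,4)):
    z=np.median(d[v,255:263]); X=np.array([0.*z,(v-c['cy'])/c['fy']*z,z]); x=T[:3,:3]@X+T[:3,3]; P.append(x)
P=np.array(P); print(P[:,[0,2]].round(4).tolist())
m=abs(P[:,2]+.071)<.012; f=np.polyfit(P[m,0],P[m,2],1); print("tool z slope deg",np.degrees(np.arctan(f[0])),f)
E
```

```text
[[0.0215, -0.0688], [0.0194, -0.0688], [0.0172, -0.0688], [0.0153, -0.0694], [0.0129, -0.0689], [0.0106, -0.0688], [0.0085, -0.069], [0.0064, -0.0693], [0.0037, -0.0686], [0.0015, -0.0688], [-0.0006, -0.0692], [-0.0029, -0.0693], [-0.0053, -0.0691], [-0.0077, -0.0692], [-0.01, -0.0693], [-0.0124, -0.0692], [0.03, -0.134], [-0.0339, -0.0692], [-0.0361, -0.0697], [-0.039, -0.0695], [-0.042, -0.0691], [-0.0444, -0.0694], [-0.0471, -0.0695], [-0.05, -0.0693], [-0.0528, -0.0694]]
tool z slope deg 0.4165279800878578 [ 0.00726991 -0.06907703]
```

```bash
python3 -m creep '[[0,0,0.001,0,0,0,1],[0.0002,-0.01,0.0029,0,0,0,1],[0.0002,-0.01,0.0029,0,0,0,1],[0.0002,-0.01,0.0029,0,0,0,1],[0.0002,-0.01,0.0029,0,0,0,1],[0.0002,-0.01,0.0029,0,0,0,1],[0,0,0,0,0,0,1],[0,0,0,0,0,0,1]]'
```

```text
t: 7.17
tool_pos: [0.5104, -0.0031, 0.0446]
orientation: [2.05, 2.097, -0.294]
force: [-0.8, 0.1, -1.3]
opening: 0.029
```

```bash
python3 -m creep '[[0.0002,-0.01,0.0027,0,0,0,1],[0.0002,-0.01,0.0027,0,0,0,1],[0.0002,-0.01,0.0027,0,0,0,1],[0.0002,-0.01,0.0028,0,0,0,1],[0.0002,-0.01,0.0028,0,0,0,1],[0,0,0,0,0,0,1],[0,0,0,0,0,0,1]]'
python3 - <<'E'
from h import *
from scipy.spatial.transform import Rotation as Ro
s=robot.read_state(); R=Ro.from_rotvec(s['orientation']).as_matrix()
c=vision.get_calibration("wrist");T=np.array(c['T_tool_cam']);p,d=vision.read_camera("wrist")
P=[]
for v in list(range(150,290,4)):
    z=np.median(d[v,255:263]); X=np.array([0.*z,(v-c['cy'])/c['fy']*z,z]); x=T[:3,:3]@X+T[:3,3]; P.append(x)
P=np.array(P); print(P[:,[0,2]].round(3).tolist())
m=abs(P[:,2]+.071)<.012; f=np.polyfit(P[m,0],P[m,2],1); print("slope",np.degrees(np.arctan(f[0])),f)
pt=lambda x:(R@[x,0,f[0]*x+f[1]+.015]+s['tool_pos']).round(4)
print("far",pt(.174),"near",pt(-.106),s['force'])
q,_=vision.read_camera("scene"); cv2.imwrite("pics/t2.png",cv2.resize(q[120:240,160:320],(800,600),interpolation=cv2.INTER_CUBIC)[:,:,::-1])
E
```

```text
t: 7.75
tool_pos: [0.5114, -0.053, 0.0583]
orientation: [2.049, 2.097, -0.294]
force: [0.5, 0.9, -0.3]
opening: 0.0285
[[0.058, -0.069], [0.057, -0.069], [0.055, -0.069], [0.053, -0.069], [0.051, -0.069], [0.049, -0.069], [0.047, -0.069], [0.045, -0.069], [0.043, -0.069], [0.041, -0.069], [0.039, -0.069], [0.037, -0.069], [0.035, -0.069], [0.033, -0.069], [0.031, -0.069], [0.029, -0.069], [0.027, -0.069], [0.025, -0.069], [0.023, -0.069], [0.021, -0.069], [0.019, -0.069], [0.016, -0.069], [0.014, -0.069], [0.012, -0.069], [0.01, -0.069], [0.007, -0.069], [0.005, -0.069], [0.003, -0.069], [0.0, -0.069], [-0.002, -0.068], [-0.004, -0.069], [-0.007, -0.069], [-0.009, -0.069], [-0.011, -0.069], [-0.014, -0.069]]
slope 0.17661385154471895 [ 0.0030825  -0.06917488]
far [0.5074 0.129  0.0619] near [ 0.5138 -0.1399  0.1399] [ 0.52581571  0.89169035 -0.26272816]
```

View pics/t2.png

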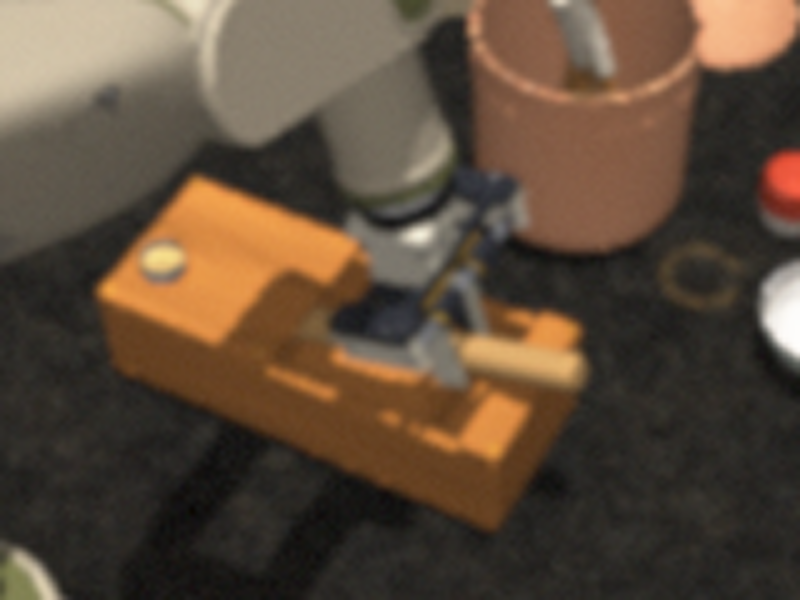

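Milestone pose reached: near end at z≈0.140, far end at z≈0.062 and about 50 mm into box +y, with the grip unchanged. Next I steepen the tilt so the fingers clear the lip, then draw the pin out and lift it.

```bash
python3 -m creep '[[0.0001,-0.0065,0.0025,0,0,0,1],[0.0001,-0.0037,0.0042,-2.5,0,0,1],[0.0001,-0.0038,0.0043,-2.5,0,0,1],[0.0001,-0.0042,0.0038,-2,0,0,1],[0.0001,-0.0043,0.0038,-2,0,0,1],[0.0002,-0.0105,0.005,0,0,0,1],[0.0002,-0.0105,0.005,0,0,0,1],[0,0,0,0,0,0,1],[0,0,0,0,0,0,1]]'
python3 - <<'E'
from h import *
from scipy.spatial.transform import Rotation as Ro
s=robot.read_state(); R=Ro.from_rotvec(s['orientation']).as_matrix(); o=np.array(s['tool_pos'])
print("far",(R@[.174,0,-.054]+o).round(4),"near",(R@[-.106,0,-.054]+o).round(4),"tip",(R@[0,0,-.037]+o).round(4))
E
```

```text
t: 8.6
tool_pos: [0.5125, -0.0967, 0.0872]
orientation: [1.96, 2.004, -0.443]
force: [-0.8, -0.8, -1.3]
opening: 0.0291
far [0.5086 0.0838 0.0628] near [ 0.5148 -0.17    0.1809] tip [ 0.5125 -0.0811  0.1208]
```

```bash
python3 -m creep '[[0,-0.008,0.006,0,0,0,1],[0,-0.002,0.015,0,0,0,1],[0,0,0.022,0,0,0,1],[0,0,0.025,0,0,0,1],[0,0,0.025,0,0,0,1],[0,0,0.025,0,0,0,1],[0,0,0.02,0,0,0,1],[0,0,0.015,0,0,0,1],[0,0,0.008,0,0,0,1],[0,0,0,0,0,0,1]]'
python3 -m creep '[[0,0,0,3,0,0,1],[0,0,0,3,0,0,1],[0,0,0,3,0,0,1],[0,0,0,0,0,0,1],[0,0,0,0,0,0,1],[0,0,0,0,0,0,1],[0,0,0,0,0,0,1],[0,0,0,0,0,0,1]]'
python3 - <<'E'
from h import *
from scipy.spatial.transform import Rotation as Ro
s=robot.read_state(); R=Ro.from_rotvec(s['orientation']).as_matrix(); o=np.array(s['tool_pos'])
print("far",(R@[.174,0,-.054]+o).round(4),"near",(R@[-.106,0,-.054]+o).round(4),np.abs(s['dq']).max())
p,d=vision.read_camera("scene"); cv2.imwrite("pics/t3.png",cv2.resize(p[100:310,140:420],(800,600),interpolation=cv2.INTER_CUBIC)[:,:,::-1])
c=vision.get_calibration("wrist");T=np.array(c['T_tool_cam']);_,d=vision.read_camera("wrist")
P=np.array([T[:3,:3]@np.array([0,(v-c['cy'])/c['fy']*z,z])+T[:3,3] for v in range(30,290,6) for z in [np.median(d[v,255:263])]])
m=abs(P[:,2]+.069)<.015; f=np.polyfit(P[m,0],P[m,2],1); print("slip deg",np.degrees(np.arctan(f[0])),f,"far end x seen",P[m,0].max())
E
```

```text
t: 9.43
tool_pos: [0.5133, -0.106, 0.2509]
orientation: [1.957, 2.003, -0.44]
force: [0.5, -0.1, -0.5]
opening: 0.0291
t: 10.1
tool_pos: [0.5119, -0.1052, 0.2469]
orientation: [2.047, 2.1, -0.297]
force: [0.2, 0.4, -2.0]
opening: 0.0286
far [0.5075 0.0769 0.2508] near [ 0.5147 -0.1922  0.3281] 0.006701689952489102
slip deg 0.15601989435425498 [ 0.00272307 -0.06913743] far end x seen 0.10789943751711512
```

View pics/t3.png

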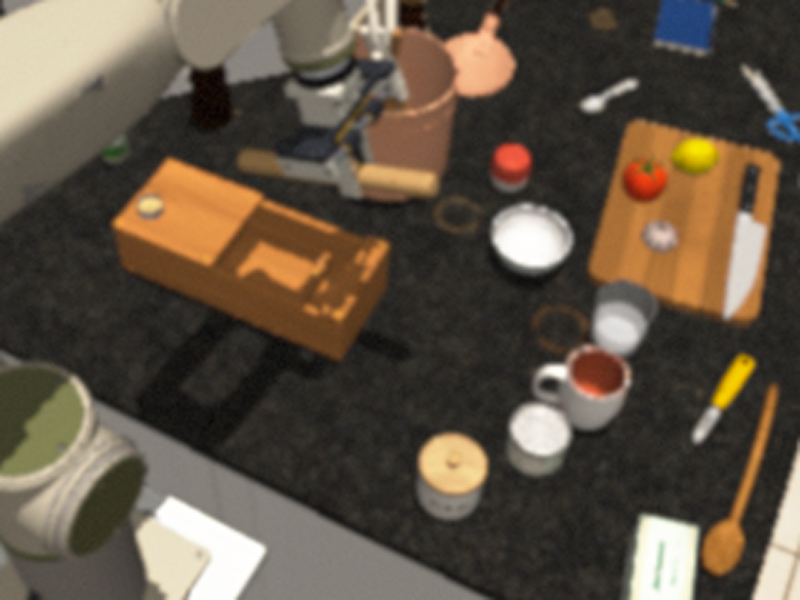

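The scene view shows the pin (about (240,160) to (437,182)) held clear above the box. The candle is still on the deck at (150,205), and the things around the box look unmoved. I'm handing in.

```bash
python3 - <<'E'
from plant import robot
s=robot.read_state(); print(s['t'],abs(s['dq']).max() if hasattr(s['dq'],'max') else max(map(abs,s['dq'])),s['opening'],s['force'])
print(robot.close_job())
E
```

```text
10.2 0.003859473662740152 0.029186733541329068 [-0.42430726  0.36973778 -0.87804418]
the job is handed in; nothing more can be done
None
```

The rolling pin is out of the box and held still in the air. I handed the job in at 10.2 s of the 38 s allowed.

**How it went:** I gripped the pin near its middle in the opening at 50 N. I tilted it about 16°, slid it along its axis under the deck edge, steepened to about 25° to clear the lip, then lifted. On the way, the near end was at about z = 0.14 m while the far end was at about 0.06 m, still under the deck by about 3 cm.

**Last checks:**
- **Height:** the end centres worked out at about 0.25 m and 0.33 m. These come from the arm pose and the pin's measured place in the grip.
- **Grip:** the opening was 29 mm on the 30 mm pin, and the pin had turned about 0.2° in the fingers.
- **Stillness:** joint speeds were below 0.01 rad/s.
- **Forces:** the wrist force read after each move never passed about 2 N, so I saw no sign of forcing. The contact force between pin and box itself was not measured.
- **Other things:** the candle and most of the things around the box look unmoved in the last picture. I judged this by eye and did not measure it; the spice jar was not clearly in view.

**What failed or disagreed:** the first grasp shut on air just above the pin. Depth images showed the finger ends about 37 mm behind the reported TCP, which disagrees with the description. I corrected for that and gripped on the second try. I also sent one malformed move, which was refused without moving the arm.

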